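# Shut the hardware chest and knock its bolt home

### The arm

A 6-joint arm with a two-finger parallel gripper is mounted at the origin on the work surface. World frame = base frame: x ahead of the robot, y to its left, z up, the work surface at z = 0. Lengths are in m, angles in degrees, forces in N, time in s.
With the tool pointing down it reaches from about 0.375 to 0.975 m from the base axis. Payload 3.8 kg.
Tool frame: the origin (TCP) lies at the very end of the fingers, on their centre line; the grasp point (between the pads) lies manip.pinch_z behind it (manip.pinch_z is the distance from the TCP to the grasp point, in m); z points along the fingers, y is the direction in which the jaws open and shut (so a half turn about z gives the same grasp; the last joint's range is limited). The gripper opens to 85 mm and grips with 20 to 120 N. Pads are 22 mm wide; open, the fingers measure 114 mm over their backs; the gripper's body (76 mm by 85 mm) begins 54 mm behind the grasp point. The pads swing forward as they close: fully open they stand 13 mm farther back than shut.
Start: joints at [65.323, 15.12, 91.902, -0, 72.978, -2.114], TCP at [0.259, 0.623, 0.231] pointing down, gripper open.
Joint ranges: [-150.88, 150.88], [-54.13, 125.18], [17.81, 147.31], [-75.09, 255.09], [0, 152.58], [-146.25, 146.25]. Speed limits (degrees/s): [147.25, 147.25, 180, 180, 180, 180].

### API

Orientations are given as a 3x3 rotation matrix whose columns are the frame's x, y, z axes.
In Python, from rig import sensors, cams, workorder, manip gives the robot as it stands.
- The arm moves only by the shell command python3 -m crank 'ROWS'. ROWS is text: rows parted by semicolons, each of 7 numbers parted by spaces: the turn, a rotation vector about the tool's x, y, z in rad, then the shift along the tool's x, y, z in mm, then the finger opening in mm, from 0 to 85.4. A call has 1 to 8 rows; each row shifts and turns the commanded pose from where the row before left it, along the tool's axes as they then stand; what a row does not reach is not made up. A row lasts 1/8 s, in which the tool goes at most 62.5 mm and 10.7 degrees, less where a joint would pass 70% of its speed; a pose out of reach is approached as far as the arm can. A call is refused whole if a number of a shift passes 62.5 or a number of a turn 0.188, either way. A call with a gripper value outside its range is refused whole. The fingers move at their own pace and stop on an object; the grip force is fixed at half the most. Time passes only in rows, so rows that do not move let the fingers close. It gives the time, the measured TCP pose, the force and the opening at its end, in the units of the state.
- sensors.state(): the state, without advancing time (a new reading comes with each control period).
- cams.read_camera(name): name is "side" or "top" or "wrist"; returns (picture, depth): 480x640x3 uint8, blue, green, red; 480x640 float32, m along the optical axis (not along the pixel's ray), 0 where there is no reading.
- cams.camera_model(name): a dict with "fx", "fy", "cx", "cy" (pixels), "dist_coeffs" ([k1, k2, p1, p2, k3] as OpenCV has them; the pictures are not rectified), "R" (3x3) and "t" (3): a world point X has camera coordinates R X + t. Camera axes: x right, y down, z forward; pixel columns grow to the right and rows downward; lengths in m; the calibration is good to about 2 mm. A picture is of the moment at which its call begins: read the wrist's pose just before it. camera_model takes no time and is no camera call; for the wrist camera it gives the pose at the moment of the call.
- workorder.sign_off(): hands the job in, once; it reports no verdict.
The state is a dict: "time": time; "joints": joint angles; "qvel": joint speeds; "effort": joint torques, N m; "ee_pos": TCP position; "tcp_rot": TCP orientation; "ft_force": force on the tool from outside, world axes, zero at the start; "wrist_torque": the same for the moment, N m; "opening": opening from 0.0 (shut) to 1.0 (fully open).
Only numpy, scipy, OpenCV 4.12 (cv2) and the standard library are available. Lean on these libraries where they do the work, as an engineer would, in place of code of your own. Each camera call takes 0.05 s, during which the arm holds its last target. There are 200 camera calls.

### The job

Lower the lid of the plywood chest fully shut without slamming it, then take the wooden mallet and knock the spring bolt on the lid's sloped latch block fully home with brisk blows, the mallet's face square on the bolt's slanting head; never push the bolt with the fingers. Then set the mallet back down on the bench, without dropping it, and leave the other things on the bench where they are.

Things in the scene. Friction and masses are not known exactly. Their poses are not given: they have to be found in the camera images.
- chest: Open plywood box, fixed to the bench, 190 (x) x 240 (y) x 90 (z) mm, walls 12 mm. Origin at the centre of its underside; its -x side faces the robot, the lid hinges on its +x rim, the latch is at the middle of the -x side.
- lid (a joint): Hinge of the chest's lid, rad: 0 = shut, grows as it opens (free edge rises and swings away from the robot). Stiff: the lid stays at any angle; about 3 to 8 N on its outer face near the free edge pushes it down. Plywood panel 195 mm (hinge to free edge) x 240 mm wide x 12 mm thick, mass 0.5 kg.
- lid_hinge (a point): Point on the hinge axis at mid-width, at the underside of the panel (90 mm above the bench). Its axes turn with the lid: -x to the free edge, y along the hinge, z out of the outer face (up when shut), which is at z = 12 mm. Bare panel for pushing: x from -190 to -10 mm, y from -115 to -40 or 65 to 115 mm (the latch block is between).
- lid_edge (a point): Middle of the lid's free edge, on its outer face; axes as lid_hinge.
- bolt (a joint): Travel of the spring bolt, m: 0 = fully out, 0.020 = fully home (head seated on the block). It is stiff (about 6 to 9 N), has a spring, and stays where it is knocked to. It starts 0 to 4 mm in.
- bolt_head (a point): Centre of the flat struck face of the steel bolt head, a disc 40 mm across, 13 mm thick. Its z is the bolt's axis, out of the block: lid shut, it leans 35 degrees from vertical to the chest's +y side (left, seen from the robot), about 155 mm above the bench. x as the lid's x. The dark steel block's sloped face is 50 x 60 mm, 34 mm below the point (bolt out), mid-lid near the free edge.
- mallet: Wooden joiner's mallet, 0.55 kg, loose. Origin at the centre of its head, a block 64 (x) x 50 (y) x 84 mm (z); its two striking faces are at z = +42 and -42 mm. The handle, 24 mm wide (y) x 28 mm (z), runs along -x from the head to x = -210 mm, its axis through the origin. It starts standing on a face, handle level 42 mm up, pointing roughly to the robot, left or right of the chest.
- carton: Bystander: cardboard carton 90 x 130 x 70 mm high, 0.6 kg, on the other side of the chest from the mallet; origin at the centre of its underside.
- jar: Bystander: glass jar with steel cap, 70 mm across, 100 mm high; origin at the centre of its underside.
- screwdriver: Bystander: screwdriver lying on the bench, 190 mm long, along its x.
There are look-alikes about, which are no part of the job. Several things look just like the mallet: the one meant starts farthest from the robot's base.

How it is judged:
By the outcome, as a careful person would: the job done as asked, in the order asked, and still so for the second after the job is handed in, with the robot touching nothing.
It also fails if it takes over 67 s, if anything falls off the work surface, if the arm or the gripper's body presses on something with over 40 N, if the wrist force passes 120 N, or if a joint passes its speed limit or range.

## Working session

There is one attempt and no reset: what is moved stays moved. The work goes in short steps, Python scripts to look and compute and a shell command to move; the robot and the scene stay as the last step left them, time stands still between calls to the robot, and variables do not carry over. Pictures are saved under pics/ and viewed, about 8 in all and at most 12, crops included, and the job is handed in when it is done.

```bash
ls; mkdir -p pics; python3 - <<'E'
from rig import sensors,cams,manip
import cv2,numpy as np
s=sensors.state();print(s['time'],s['ee_pos'],s['ft_force'],s['opening'],manip.pinch_z)
for n in('side','top'):
    p,d=cams.read_camera(n);cv2.imwrite(f'pics/{n}0.png',p);np.savez(f'{n}0.npz',p=p,d=d)
    m=cams.camera_model(n);print(n,m)
E
```

```text
pics
0.0 [0.25869477 0.62265477 0.22993894] [-0.4203061  -0.87981768 -0.45981373] 1.0024193285638714 0.0187
side {'fx': 604.5415605326883, 'fy': 604.5415605326883, 'cx': 316.95396910977263, 'cy': 230.3405143440324, 'dist_coeffs': array([-0.01768112,  0.        ,  0.        ,  0.        ,  0.        ]), 'R': array([[-0.99908591, -0.04176186, -0.00912663],
       [-0.01964097,  0.63809123, -0.76971021],
       [ 0.03796815, -0.76882737, -0.6383282 ]]), 't': array([0.48480493, 0.09318392, 1.33758359])}
top {'fx': 435.0423076063712, 'fy': 435.0423076063712, 'cx': 314.84838247417684, 'cy': 239.89069089849053, 'dist_coeffs': array([-0.02090863,  0.        ,  0.        ,  0.        ,  0.        ]), 'R': array([[ 0.02840874, -0.99911098,  0.03114794],
       [-0.99749615, -0.03035418, -0.06387529],
       [ 0.06476397, -0.02925534, -0.99747168]]), 't': array([-0.04589389,  0.49165938,  1.02795296])}
```

View pics/top0.png

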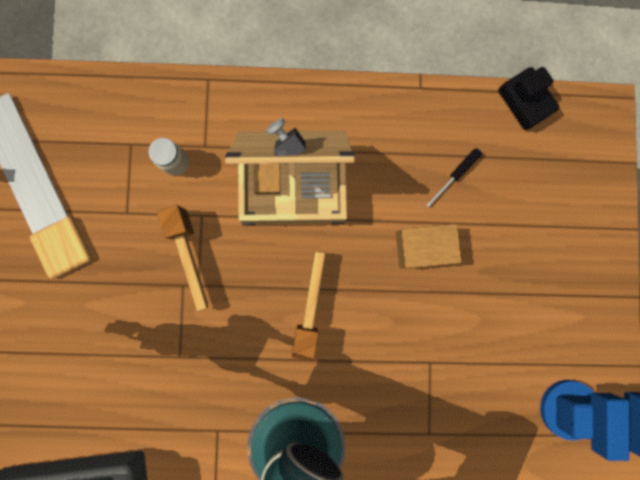

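View pics/side0.png

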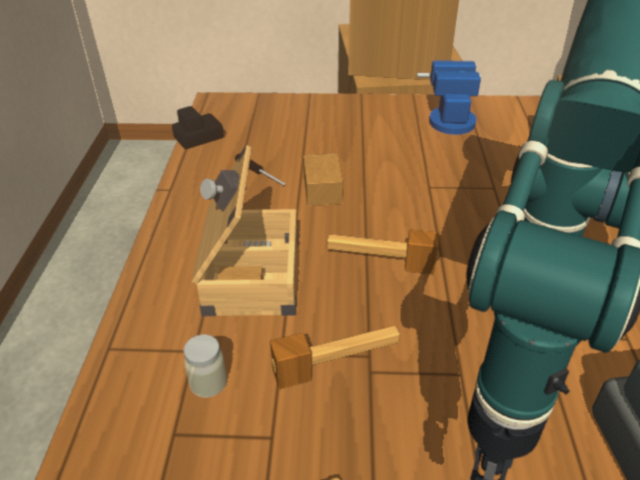

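The top view shows the chest at about (295,190) with its lid open past vertical. The mallet meant has its head at (173,222) and handle end at (203,308). The look-alike at (305,345) is nearer the robot. The jar is at (167,155), the carton at (432,246) and the screwdriver at (455,178). The side view shows the same layout.

```bash
cat > h.py <<'E'
import numpy as np,cv2
from rig import sensors,cams,manip
def cloud(d,m):
    v,u=np.mgrid[0:480,0:640];K=np.array([[m['fx'],0,m['cx']],[0,m['fy'],m['cy']],[0,0,1]])
    n=cv2.undistortPoints(np.stack([u,v],-1).reshape(-1,1,2).astype(float),K,m['dist_coeffs']).reshape(480,640,2)
    P=np.dstack([n*d[...,None],d]);W=(P-m['t'])@m['R']
    W[d<=0]=np.nan
    return W
def rays(px,m):
    K=np.array([[m['fx'],0,m['cx']],[0,m['fy'],m['cy']],[0,0,1]])
    n=cv2.undistortPoints(np.array(px,float).reshape(-1,1,2),K,m['dist_coeffs']).reshape(-1,2)
    D=np.c_[n,np.ones(len(n))]@m['R'];return -m['R'].T@m['t'],D
def onplane(px,m,z):
    o,D=rays(px,m);return o+D*((z-o[2])/D[:,2])[:,None]
def rect(P):
    r=cv2.minAreaRect(P[:,:2].astype(np.float32)*1000);return np.round(r[0],1),np.round(r[1],1),round(r[2],1)
E
python3 - <<'E'
from h import *
for n in('top','side'):
    z=np.load(n+'0.npz');W=cloud(z['d'],cams.camera_model(n));np.save(n+'W.npy',W)
    print(n,'bench z',np.nanmedian(W[280:300,80:160,2]) if n=='top' else np.nanmedian(W[400:440,200:260,2]))
    zz=W[...,2];
    im=np.clip(np.nan_to_num(zz)*1000/300*255,0,255).astype(np.uint8);
    mask=((zz>.012)&(zz<.4)&(W[...,0]>.3)).astype(np.uint8)
    k,l,st,c=cv2.connectedComponentsWithStats(mask)
    for i in range(1,k):
        if st[i,4]>60:
            P=W[l==i];print(i,st[i],'zmax',np.round(np.percentile(P[:,2],[50,95,100]),3),rect(P))
T=np.load('topW.npy');S=np.load('sideW.npy')
def pts(W,u0,v0,u1,v1,a,b):
    P=W[v0:v1,u0:u1].reshape(-1,3);return P[(P[:,2]>a)&(P[:,2]<b)]
for nm,b in(('head',(150,195,200,245)),):
    P=pts(T,*b,.075,.1);print('mallet head top',len(P),rect(P),P.mean(0))
P=pts(T,165,238,225,320,.04,.065);print('handle top',len(P),rect(P),P[:,2].mean())
P=pts(T,285,250,335,330,.03,.065);print('decoy handle',len(P),rect(P),P[:,2].mean())
P=pts(T,280,320,330,365,.07,.1);print('decoy head',len(P),rect(P))
P=pts(T,225,165,360,230,.082,.098);print('rim',len(P),rect(P),P[:,2].mean())
P=pts(T,390,215,470,275,.06,.08);print('carton',len(P),rect(P))
P=pts(T,140,130,195,180,.09,.11);print('jar',len(P),rect(P),P.mean(0))
# lid: points in the side view
P=pts(T,225,115,360,168,.12,.5);print('lid T',len(P),np.round(np.nanpercentile(P,[1,50,99],axis=0),3))
P=pts(S,195,140,255,280,.1,.5);print('lid S',len(P),np.round(np.nanpercentile(P,[1,50,99],axis=0),3))
E
```

```text
top bench z 0.0006557672099248632
1 [ 498   66   62   64 2387] zmax [0.051 0.097 0.101] (array([ 859.1, -547.9]), array([129.9,  90.2]), 34.3)
2 [   0   93   92  186 6317] zmax [0.016 0.026 0.03 ] (array([607.1, 654.3]), array([462. , 109.9]), 29.1)
3 [ 225  118  130  107 9412] zmax [0.09  0.262 0.275] (array([630.7,  27.6]), array([200.1, 244.4]), 2.6)
4 [ 149  138   40   38 1064] zmax [0.099 0.103 0.105] (array([671.6, 312.6]), array([66., 65.]), 1.4)
5 [427 148  55  58 488] zmax [0.023 0.028 0.031] (array([ 656.9, -365.7]), array([ 24.8, 189. ]), 46.6)
6 [ 157  205   52  106 1854] zmax [0.058 0.086 0.089] (array([438.2, 262.4]), array([241.9,  51.4]), 20.0)
7 [ 396  224   65   44 2396] zmax [0.07  0.074 0.077] (array([ 485.5, -296.7]), array([ 90. , 132.7]), 7.0)
8 [303 251  22  73 770] zmax [0.056 0.059 0.062] (array([382.4, -30.6]), array([ 24. , 166.3]), 82.1)
side bench z 0.0009078937766180611
1 [   0    0   66   59 1927] zmax [0.067 0.152 0.184] (array([ 1698.6, -1382.9]), array([631.8,  28.8]), 89.5)
2 [ 348    0   36   53 1734] zmax [0.112 0.195 0.207] (array([  358.8, -115
[... 743 characters left out ...]
.7]), 19.5) [0.52142139 0.29188103 0.08429327]
handle top 895 (array([409.4, 252. ]), array([181.4,  35.4]), 24.4) 0.05520563396832083
decoy handle 853 (array([376.5, -25. ]), array([ 47. , 179.2]), 84.3) 0.055587136563553796
decoy head 670 (array([256.9, -13.1]), array([49.6, 64.4]), 82.1)
rim 1200 (array([595.1,  26.2]), array([124.4, 240.2]), 2.5) 0.09037684454839505
carton 2218 (array([ 485.5, -297.1]), array([ 90. , 131.9]), 7.0)
jar 626 (array([673.7, 314.6]), array([60.8, 60.1]), 10.1) [0.67303165 0.31425976 0.10051925]
lid T 3659 [[ 0.619 -0.088  0.123]
 [ 0.655  0.034  0.248]
 [ 0.717  0.146  0.271]]
lid S 3247 [[ 0.619 -0.083  0.103]
 [ 0.665  0.06   0.233]
 [ 0.727  0.152  0.27 ]]
```

```bash
python3 - <<'E'
from h import *
T=np.load('topW.npy');S=np.load('sideW.npy')
# front wall/rim geometry, chest yaw
P=T[165:230,225:360].reshape(-1,3);P=P[(P[:,2]>.08)&(P[:,2]<.1)]
c,s=np.cos(np.radians(2.6)),np.sin(np.radians(2.6))
a=P[:,:2]@np.array([c,s]);b=P[:,:2]@np.array([-s,c])
print('chest frame front/ends',np.percentile(a,[.5,1,2,98]),np.percentile(b,[.5,1,99,99.5]))
for y0,y1 in((-.08,-.04),(.1,.14)):
  for nm,W in(('T',T),('S',S)):
    Q=W.reshape(-1,3);Q=Q[np.isfinite(Q[:,0])]
    A=Q[:,:2]@np.array([c,s]);B=Q[:,:2]@np.array([-s,c])
    k=(A>.6)&(A<.80)&(B>y0)&(B<y1)&(Q[:,2]>.1)&(Q[:,2]<.3)
    aa,zz=A[k],Q[k,2]
    o=np.argsort(zz);print(nm,y0,k.sum(),[(round(float(aa[o][i]),3),round(float(zz[o][i]),3)) for i in np.linspace(0,k.sum()-1,12).astype(int)] if k.sum() else 0)
s0=sensors.state();print(np.round(s0['tcp_rot'],3).tolist())
for n,W,(u0,v0,u1,v1) in(('T',T,(264,116,312,158)),('S',S,(195,165,245,205))):
    im=np.load(('top' if n=='T' else 'side')+'0.npz')['p'][v0:v1,u0:u1].astype(int)
    sat=im.max(2)-im.min(2);k=sat<30
    P=W[v0:v1,u0:u1][k];P=P[P[:,2]>.1];print(n,len(P),np.round(np.nanpercentile(P,[3,50,97],axis=0),3).tolist())
E
```

```text
chest frame front/ends [0.53371922 0.53379793 0.53388459 0.65378897] [-0.12055744 -0.12021267  0.11894958  0.11908045]
T -0.08 600 [(0.731, 0.1), (0.717, 0.121), (0.704, 0.143), (0.691, 0.163), (0.677, 0.188), (0.666, 0.206), (0.658, 0.221), (0.648, 0.237), (0.638, 0.251), (0.625, 0.258), (0.63, 0.261), (0.629, 0.265)]
S -0.08 208 [(0.729, 0.1), (0.723, 0.111), (0.716, 0.12), (0.709, 0.133), (0.702, 0.144), (0.648, 0.235), (0.642, 0.245), (0.623, 0.254), (0.632, 0.257), (0.628, 0.259), (0.632, 0.26), (0.631, 0.263)]
T 0.1 289 [(0.73, 0.101), (0.715, 0.125), (0.702, 0.145), (0.69, 0.164), (0.678, 0.183), (0.667, 0.203), (0.656, 0.22), (0.645, 0.24), (0.622, 0.255), (0.623, 0.259), (0.626, 0.261), (0.627, 0.264)]
S 0.1 690 [(0.726, 0.1), (0.715, 0.117), (0.707, 0.134), (0.688, 0.15), (0.688, 0.166), (0.674, 0.183), (0.661, 0.199), (0.656, 0.216), (0.651, 0.229), (0.644, 0.244), (0.624, 0.256), (0.632, 0.264)]
[[-0.923, 0.384, -0.001], [0.384, 0.923, -0.002], [0.0, -0.002, -1.0]]
T 781 [[0.637, 0.003, 0.231], [0.66, 0.034, 0.26], [0.693, 0.064, 0.272]]
S 850 [[0.639, 0.015, 0.221], [0.666, 0.05, 0.254], [0.7, 0.071, 0.27]]
```

```bash
python3 -m crank '0 0 -0.147 0 0 -37 0;0 0 -0.147 0 0 -37 0;0 0 -0.147 0 0 -37 0;0 0 0 -27 -43 0 0;0 0 0 -27 -43 0 0;0 0 0 -27 -43 0 0;0 0 0 -27 -43 0 0;0 0 0 -27 -43 0 0'; python3 -m crank '0 0 0 -27 -43 0 0;0 0 0 -27 -43 0 0;0 0 0 -27 -43 0 0;0 0 0 -27 -43 0 0;0 0 0 -27 -43 0 0;0 0 0 -27 -43 0 0;0 0 0 -27 -43 0 0;0 0 0 -27 -43 0 0';python3 -m crank '0 0 0 -27 -43 0 0;0 0 0 -27 -43 0 0;0 0 0 -27 -43 0 0;0 0 0 0 0 0 0'
cat >> h.py <<'E'
ex=np.array([np.cos(np.radians(2.6)),np.sin(np.radians(2.6)),0]);ey=np.array([-ex[1],ex[0],0])
def C(p): return np.array([p@ex,p@ey,p[2]])
E
python3 -c "
from h import *
s=sensors.state();print(C(s['ee_pos']),s['tcp_rot'].round(3).tolist(),s['joints'],s['opening'])"
```

```text
time: 1.1
ee_pos: [0.4045, 0.4133, 0.3417]
tcp_rot: [[-0.999, -0.047, -0.001], [-0.047, 0.999, -0.001], [0.001, -0.001, -1.0]]
ft_force: [0.1, 0.0, -0.5]
opening: 0.001
time: 2.1
ee_pos: [0.6365, 0.08, 0.3417]
tcp_rot: [[-0.999, -0.047, -0.001], [-0.047, 0.999, 0.0], [0.001, 0.0, -1.0]]
ft_force: [0.2, 0.3, 0.1]
opening: -0.004
time: 2.6
ee_pos: [0.7239, -0.0471, 0.3399]
tcp_rot: [[-0.999, -0.043, -0.002], [-0.043, 0.999, -0.001], [0.003, -0.001, -1.0]]
ft_force: [-0.5, 1.2, -0.6]
opening: 0.0
[ 0.72098256 -0.07990712  0.33994432] [[-0.999, -0.043, -0.002], [-0.043, 0.999, -0.001], [0.003, -0.001, -1.0]] [-5.66480849e+00  1.84243256e+01  7.64913959e+01 -5.57491619e-02
  8.52218524e+01 -9.81286839e+01] 0.00034393839820515484
```

```bash
python3 -m crank '0 0 0 0 0 26 0;0 0 0 0 0 26 0;0 0 0 0 0 26 0;0 0 0 0 0 25 0;0 0 0 17 0 0 0;0 0 0 17 0 0 0;0 0 0 12 0 0 0;0 0 0 0 0 0 0'
python3 -c "
from h import *
s=sensors.state();p=C(s['ee_pos']);print(p)
th=np.radians(np.r_[np.linspace(60,12,17),9,6,4,2,1,0,-1])
a=.7237-.165*np.cos(th)+.012*np.sin(th)+.011;z=.09+.165*np.sin(th)+.012*np.cos(th)
print(a[0],z[0]);print(np.c_[np.degrees(th)[1:],-np.diff(a)*1e3,-np.diff(z)*1e3].round(1).tolist())"
```

```text
time: 3.6
ee_pos: [0.6762, -0.0451, 0.2396]
tcp_rot: [[-0.999, -0.048, 0.0], [-0.048, 0.999, 0.0], [-0.0, 0.0, -1.0]]
ft_force: [0.0, -0.3, 1.0]
opening: -0.004
[ 0.67349642 -0.0757754   0.23957137]
0.6625923048454133 0.23889419162443237
[[57.0, 7.7, 4.0], [54.0, 7.5, 4.4], [51.0, 7.2, 4.8], [48.0, 7.0, 5.1], [45.0, 6.7, 5.5], [42.0, 6.4, 5.8], [39.0, 6.1, 6.2], [36.0, 5.8, 6.5], [33.0, 5.4, 6.8], [30.0, 5.0, 7.0], [27.0, 4.7, 7.3], [24.0, 4.3, 7.5], [21.0, 3.9, 7.7], [18.0, 3.5, 7.9], [15.0, 3.1, 8.1], [12.0, 2.6, 8.3], [9.0, 2.2, 8.4], [6.0, 1.8, 8.5], [4.0, 0.9, 5.7], [2.0, 0.7, 5.7], [1.0, 0.3, 2.9], [0.0, 0.2, 2.9], [-1.0, 0.2, 2.9]]
```

```bash
python3 -m crank '0 0 0 5 0 0 0;0 0 0 6 0 0 0;0 0 0 7.7 0 4 0;0 0 0 7.5 0 4.4 0;0 0 0 7.2 0 4.8 0;0 0 0 7 0 5.1 0;0 0 0 6.7 0 5.5 0;0 0 0 6.4 0 5.8 0'; python3 -m crank '0 0 0 6.1 0 6.2 0;0 0 0 5.8 0 6.5 0;0 0 0 5.4 0 6.8 0;0 0 0 5 0 7 0;0 0 0 4.7 0 7.3 0;0 0 0 4.3 0 7.5 0;0 0 0 3.9 0 7.7 0;0 0 0 3.5 0 7.9 0'; python3 -m crank '0 0 0 1.6 0 4 0;0 0 0 1.5 0 4.1 0;0 0 0 1.3 0 4.1 0;0 0 0 1.3 0 4.2 0;0 0 0 1.1 0 4.2 0;0 0 0 1.1 0 4.2 0;0 0 0 0 0 0 0'
```

```text
time: 4.6
ee_pos: [0.6232, -0.0483, 0.2105]
tcp_rot: [[-0.999, -0.047, 0.001], [-0.047, 0.999, -0.0], [-0.001, -0.0, -1.0]]
ft_force: [-0.1, -0.1, 6.3]
opening: -0.001
time: 5.6
ee_pos: [0.5831, -0.0501, 0.1523]
tcp_rot: [[-0.999, -0.047, -0.003], [-0.047, 0.999, -0.0], [0.003, 0.0, -1.0]]
ft_force: [-0.3, 0.6, 4.5]
opening: -0.001
time: 6.48
ee_pos: [0.5769, -0.0504, 0.1271]
tcp_rot: [[-0.999, -0.047, -0.0], [-0.047, 0.999, 0.0], [0.0, 0.0, -1.0]]
ft_force: [0.7, 0.2, 1.1]
opening: -0.003
```

```bash
python3 - <<'E'
from h import *
p,d=cams.read_camera('side');W=cloud(d,cams.camera_model('side'));cv2.imwrite('pics/side1.png',p[100:420,100:500])
Q=W.reshape(-1,3);A=Q@ex;B=Q@ey
for y0,y1 in((-.115,-.08),(.085,.115)):
    k=(A>.5)&(A<.75)&(B>y0)&(B<y1)&(Q[:,2]>.09)&(Q[:,2]<.16)
    if k.sum()>50: print(k.sum(),np.degrees(np.arctan(np.polyfit(A[k],Q[k,2],1)[0])),np.polyval(np.polyfit(A[k],Q[k,2],1),.724))
E
```

```text
716 -9.25396686167336 0.10151957726749693
1111 -6.876606540810931 0.10263227606468069
```

View pics/side1.png

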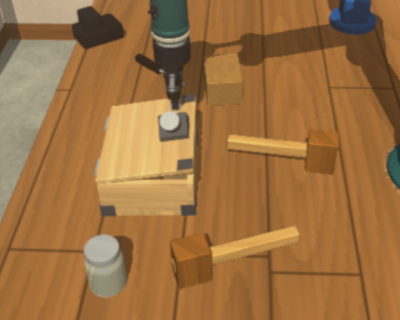

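The lid is about 8° open, at (150,140) in the crop, with the fingers at (175,105) still on it. I'll lower the rest of the way slowly.

```bash
python3 -m crank '0 0 0 0.8 0 4 0;0 0 0 0.8 0 4 0;0 0 0 0.5 0 4 0;0 0 0 0.4 0 4 0;0 0 0 0.2 0 3 0;0 0 0 0 0 2.5 0;0 0 0 0 0 2 0;0 0 0 0 0 1 0'; python3 -m crank '0 0 0 0 0 1 0;0 0 0 0 0 1 0;0 0 0 0 0 0 0'
```

```text
time: 7.52
ee_pos: [0.5739, -0.0505, 0.1031]
tcp_rot: [[-0.999, -0.047, -0.001], [-0.047, 0.999, 0.0], [0.001, 0.0, -1.0]]
ft_force: [-3.2, 0.0, 4.6]
opening: 0.004
time: 7.9
ee_pos: [0.5743, -0.0505, 0.102]
tcp_rot: [[-0.999, -0.047, -0.0], [-0.047, 0.999, -0.0], [0.0, -0.0, -1.0]]
ft_force: [-4.2, 0.0, 6.4]
opening: 0.004
```

```bash
python3 -m crank '0 0 0 0 0 0.7 0;0 0 0 0 0 0.7 0;0 0 0 0 0 0 0'
```

```text
time: 8.28
ee_pos: [0.5743, -0.0506, 0.102]
tcp_rot: [[-0.999, -0.047, -0.0], [-0.047, 0.999, -0.0], [0.0, -0.0, -1.0]]
ft_force: [-7.4, 0.4, 13.6]
opening: -0.002
```

```bash
python3 -m crank '0 0 0 0 0 -10 0;0 0 0 0 0 -35 0;0 0 0 0 0 -50 0;0 0 0 0 0 -55 0;0 0 0 14 55 0 0;0 0 0 14 55 0 0;0 0 0 14 55 0 0;0 0 0 14 55 0 85'; python3 -m crank '0 0 0 13 55 0 85;0 0 0 13 55 0 85;0 0 -0.151 0 0 0 85;0 0 -0.151 0 0 0 85;0 0 0 0 0 0 85'
python3 - <<'E'
from h import *
s=sensors.state();print(s['ee_pos'],s['joints'].round(1))
for n in('top','side'):
    p,d=cams.read_camera(n);W=cloud(d,cams.camera_model(n));
    cv2.imwrite(f'pics/{n}2.png',cv2.resize(p[100:320,130:430],None,fx=2,fy=2))
    Q=W.reshape(-1,3);A=Q@ex;B=Q@ey;I=p.reshape(-1,3).astype(int)
    for y0,y1 in((-.115,-.05),(.075,.115)):
        k=(A>.54)&(A<.72)&(B>y0)&(B<y1)&(Q[:,2]>.09)&(Q[:,2]<.12)
        if k.sum()>50: f=np.polyfit(A[k],Q[k,2],1);print(n,'lid',k.sum(),np.degrees(np.arctan(f[0])),np.polyval(f,[.53,.724]))
    k=(A>.5)&(A<.72)&(abs(B)<.1)&(Q[:,2]>.11)&(Q[:,2]<.19)
    Pc=np.c_[A,B,Q[:,2]][k];I=I[k];nn=np.array([0,np.sin(np.radians(35)),np.cos(np.radians(35))])
    h=Pc@nn; print(n,'n-height hist',np.histogram(h,np.arange(.09,.15,.003)))
    top=Pc[h>h.max()-.006];print('head',len(top),top.mean(0),(top.max(0)+top.min(0))/2,np.ptp(top,axis=0))
    t=np.array([0,nn[2],-nn[1]]);r=cv2.minEnclosingCircle(np.c_[top[:,0],top@t].astype(np.float32));print('circ a,t,r',r, 'n',np.median(top@nn))
    ct=r[0][1]*t+np.median(top@nn)*nn;print('centre chestframe',r[0][0],ct)
    k=(B>.15)&(B<.4)&(Q[:,2]>.07)&(Q[:,2]<.095)&(A>.45)&(A<.6);print('mallet head',rect(Q[k]))
E
```

```text
time: 9.28
ee_pos: [0.508, 0.1683, 0.2504]
tcp_rot: [[-0.999, -0.047, 0.002], [-0.047, 0.999, 0.001], [-0.002, 0.001, -1.0]]
ft_force: [-0.3, -0.4, 0.0]
opening: 0.197
time: 9.9
ee_pos: [0.4771, 0.2758, 0.25]
tcp_rot: [[-0.94, -0.341, 0.001], [-0.341, 0.94, 0.0], [-0.001, 0.0, -1.0]]
ft_force: [-0.1, -0.4, 0.8]
opening: 0.994
[0.47709257 0.27575137 0.25002317] [ 27.4   1.  105.9   0.   73.  -82.5]
top lid 2326 -0.01099929086019768 [0.10283727 0.10280003]
top lid 1467 -0.1986309057117083 [0.10323264 0.10256009]
top n-height hist (array([ 23,  23,  26,  26,  24,  55, 276,  60,   6,   3,   0,   0,   0,
         0,   5,  12,  23, 180,  37]), array([0.09 , 0.093, 0.096, 0.099, 0.102, 0.105, 0.108, 0.111, 0.114,
       0.117, 0.12 , 0.123, 0.126, 0.129, 0.132, 0.135, 0.138, 0.141,
       0.144, 0.147]))
head 229 [0.56851848 0.02687423 0.15550718] [0.56864706 0.0275673  0.15504062] [0.03853703 0.03254526 0.0238761 ]
circ a,t,r ((0.5692098736763, -0.06680093705654144), 0.02089124731719494) n 0.1427067560733566
centre chestframe 0.5692098736763 [0.         0.02713311 0.15521397]
mallet head (array([522. , 292.2]), array([65.5, 50. ]), 20.1)
side lid 1353 -0.12849830132248152 [0.10237523 0.10194014]
side lid 1232 -0.25094541527648256 [0.10262292 0.10177323]
side n-height hist (array([  4,   0,   0,   0,  17, 125, 180,  64,   9,   1,   0,   0,   0,
         0,   5,  15,  67, 142,  64]), array([0.09 , 0.093, 0.096, 0.099, 0.102, 0.105, 0.108, 0.111, 0.114,
       0.117, 0.12 , 0.123, 0.126, 0.129, 0.132, 0.135, 0.138, 0.141,
       0.144, 0.147]))
head 74 [0.56824909 0.03050408 0.15617449] [0.56693826 0.02990607 0.1568442 ] [0.03429674 0.03217437 0.02156701]
circ a,t,r ((0.5674988031387329, -0.06499017030000687), 0.019345298409461975) n 0.14520355010960395
centre chestframe 0.5674988031387329 [0.         0.0300485  0.15622062]
mallet head (array([521.3, 296.1]), array([64.2, 55. ]), 18.7)
```

View pics/side2.png

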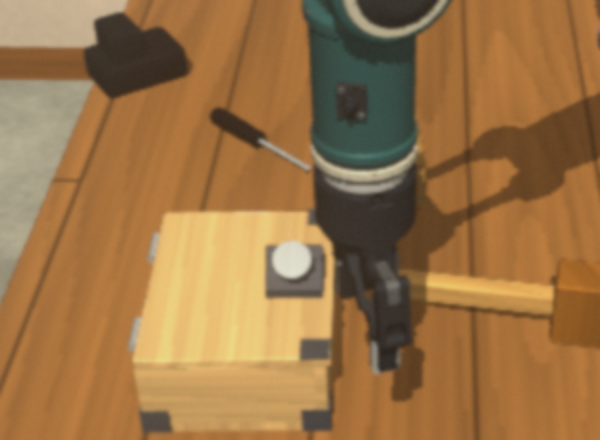

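The side crop shows the lid shut, with the bolt head at (292,260) above its block. The depth fit puts the lid at 0.0–0.25°. Next is the grasp.

```bash
python3 -m crank '0 0 0 3 0 45 85;0 0 0 0 0 50 85;0 0 0 0 0 50 85;0 0 0 0 0 45 85;0 0 0 0 0 24 85;0 0 0 0 0 12 85;0 0 0 0 0 0 85'; python3 -m crank '0 0 0 0 0 0 0;0 0 0 0 0 0 0;0 0 0 0 0 0 0;0 0 0 0 0 0 0;0 0 0 0 0 0 0;0 0 0 0 0 0 0'; python3 -m crank '0 0 0 0 0 -4 0;0 0 0 0 0 -6 0;0 0 0 0 0 -10 0;0 0 0 0 0 0 0'
```

```text
time: 10.88
ee_pos: [0.4739, 0.2739, 0.0237]
tcp_rot: [[-0.94, -0.341, -0.001], [-0.341, 0.94, -0.0], [0.001, -0.0, -1.0]]
ft_force: [-0.2, -0.2, -0.1]
opening: 0.995
time: 11.62
ee_pos: [0.4743, 0.2748, 0.0251]
tcp_rot: [[-0.94, -0.342, 0.001], [-0.342, 0.94, 0.001], [-0.001, 0.001, -1.0]]
ft_force: [-2.1, 1.4, 5.4]
opening: 0.274
time: 12.12
ee_pos: [0.4749, 0.2746, 0.0452]
tcp_rot: [[-0.94, -0.342, 0.002], [-0.342, 0.94, 0.001], [-0.002, 0.0, -1.0]]
ft_force: [0.4, -0.2, -3.8]
opening: 0.27
```

```bash
python3 -m crank '0 0 0 0 0 -20 0;0 0 0 0 0 -40 0;0 0 0 0 0 -50 0;0 0 0 0 0 -50 0;0 0 0 0 0 -40 0;0 0 0 0 0 -20 0;0 0 0 0 0 0 0'
python3 - <<'E'
from h import *
s=sensors.state();R=s['tcp_rot'];o=s['ee_pos'];print(o,s['ft_force'],s['joints'].round(1))
p,d=cams.read_camera('side');W=cloud(d,cams.camera_model('side'))
cv2.imwrite('pics/side3.png',cv2.resize(p[120:480,150:550],None,fx=1.5,fy=1.5))
L=(W.reshape(-1,3)-o)@R
# tool frame: -x to head
hsv=cv2.cvtColor(p,cv2.COLOR_BGR2HSV).reshape(-1,3)
k=(L[:,0]<-.01)&(L[:,0]>-.1)&(abs(L[:,1])<.05)&(L[:,2]>-.075)&(L[:,2]<.06)
P=L[k];print('head pts tool',len(P),np.percentile(P,[1,2,50,98,99],axis=0).round(4))
f=P[P[:,1]>np.percentile(P[:,1],90)-.002]
# side face (tool +y)
g=P[abs(P[:,1]-.025)<.004];print(len(g),np.percentile(g,[1,99],axis=0).round(4),cv2.minAreaRect((g[:,[0,2]]*1000).astype(np.float32)))
k=(L[:,0]>.02)&(L[:,0]<.2)&(abs(L[:,1])<.03)&(abs(L[:,2]+.0187)<.04);P=L[k]
t=P[abs(P[:,1]-.012)<.004];print(len(t),cv2.minAreaRect((t[:,[0,2]]*1000).astype(np.float32)))
t=P[abs(P[:,2]+.0187+.014)<.005];print('handle top fit',len(t),np.polyfit(t[:,0],t[:,2],1),np.polyfit(t[:,0],t[:,1],1))
E
```

```text
time: 13.0
ee_pos: [0.4747, 0.2745, 0.2652]
tcp_rot: [[-0.94, -0.342, 0.002], [-0.342, 0.94, 0.001], [-0.003, 0.0, -1.0]]
ft_force: [-0.2, -0.6, -4.4]
opening: 0.27
[0.47474631 0.27452643 0.26519487] [-0.15458325 -0.61114607 -4.36494871] [ 2.740e+01  1.000e-01  1.052e+02 -0.000e+00  7.450e+01 -8.260e+01]
head pts tool 2872 [[-0.0839 -0.024  -0.0713]
 [-0.0834 -0.0213 -0.067 ]
 [-0.051   0.0234 -0.0417]
 [-0.0116  0.0276  0.02  ]
 [-0.011   0.0379  0.0215]]
1664 [[-0.0824  0.0215 -0.0657]
 [-0.0123  0.0276  0.0224]] ((-46.94124984741211, -24.890819549560547), (72.35308837890625, 99.23448944091797), 0.03247986361384392)
845 ((88.53243255615234, -19.435176849365234), (29.50911521911621, 136.7426300048828), 89.39869689941406)
handle top fit 767 [-0.00090132 -0.03092048] [-0.02730295  0.00332658]
```

View pics/side3.png

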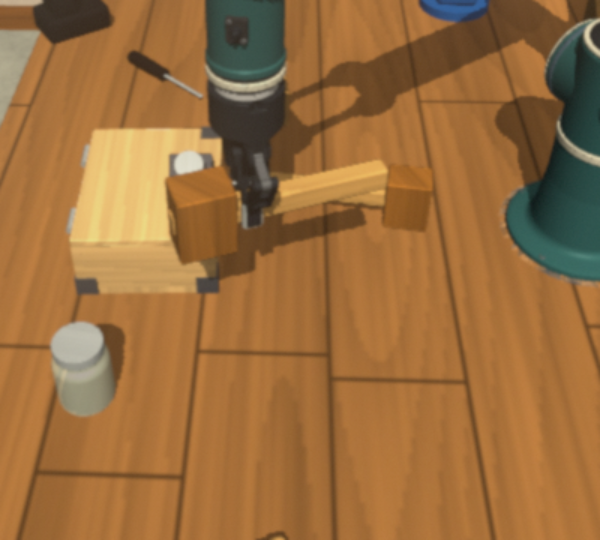

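```bash
cat > tgt.py <<'E'
from h import *
import sys
from scipy.spatial.transform import Rotation as Ro
n=np.array([0,np.sin(np.radians(35)),np.cos(np.radians(35))])
nw=n[1]*ey+np.array([0,0,n[2]])
Rt=np.c_[-ex,np.cross(-nw,-ex),-nw]
F=np.array([-.0515,0,.023])
B=.5687*ex+.028*ey+np.array([0,0,.1553])
if __name__=='__main__':
    st=float(sys.argv[1]);s=sensors.state();R=s['tcp_rot']
    print('rotvec',Ro.from_matrix(R.T@Rt).as_rotvec().round(4),'joints',s['joints'].round(1),'t',s['time'])
    T=B+st*nw-Rt@F;print('target',T.round(4),'shift mm in Rt axes',(Rt.T@(T-s['ee_pos'])*1e3).round(1))
E
python3 tgt.py 0.09
```

```text
rotvec [0.6059 0.092  0.2945] joints [ 27.4   0.2 105.3   0.   74.5 -82.6] t 13.05
target [0.5125 0.1162 0.2479] shift mm in Rt axes [ -31.5 -121.8  104. ]
```

```bash
python3 -m crank '0.1515 0.023 0.0736 0 0 0 0;0.1515 0.023 0.0736 0 0 0 0;0.1515 0.023 0.0736 0 0 0 0;0.1515 0.023 0.0736 0 0 0 0;0 0 0 0 -30 20 0;0 0 0 -10 -30 24 0;0 0 0 -10 -30 30 0;0 0 0 -11 -32 30 0'; python3 -m crank '0 0 0 0 0 0 0;0 0 0 0 0 0 0'; python3 tgt.py 0.09; python3 - <<'E'
from tgt import *
for nm in('side','top'):
    s=sensors.state();p,d=cams.read_camera(nm);W=cloud(d,cams.camera_model(nm));o=s['ee_pos'];R=s['tcp_rot']
    cv2.imwrite(f'pics/{nm}4.png',cv2.resize(p[100:320,100:400],None,fx=2,fy=2))
    L=(W.reshape(-1,3)-o)@R
    k=(L[:,0]<-.014)&(L[:,0]>-.1)&(abs(L[:,1])<.04)&(L[:,2]>-.075)&(L[:,2]<.045);P=L[k]
    for c,lab in((1,'y'),):
        for v in(-.025,.025):
            g=P[abs(P[:,1]-v)<.004]
            if len(g)>80: print(nm,'face y',v,len(g),np.percentile(g,[2,50,98],axis=0).round(4).tolist(),'slope y/x,y/z',np.linalg.lstsq(np.c_[g[:,0],g[:,2],np.ones(len(g))],g[:,1],rcond=None)[0].round(3))
    g=P[abs(P[:,2]+.063)<.006]
    if len(g)>80: print(nm,'back face',len(g),np.percentile(g,[2,50,98],axis=0).round(4).tolist(),'slope z/x z/y',np.linalg.lstsq(np.c_[g[:,0],g[:,1],np.ones(len(g))],g[:,2],rcond=None)[0].round(3),cv2.minAreaRect((g[:,:2]*1000).astype(np.float32)))
E
```

```text
time: 14.05
ee_pos: [0.5112, 0.1151, 0.2451]
tcp_rot: [[-0.999, -0.041, 0.023], [-0.047, 0.818, -0.573], [0.004, -0.574, -0.819]]
ft_force: [0.4, 1.1, -4.6]
opening: 0.274
time: 14.3
ee_pos: [0.5113, 0.1161, 0.2466]
tcp_rot: [[-0.999, -0.038, 0.024], [-0.045, 0.818, -0.573], [0.003, -0.573, -0.819]]
ft_force: [0.3, 0.1, -4.4]
opening: 0.269
rotvec [ 0.0004 -0.0024  0.0012] joints [ 29.7   8.4 105.1 -30.7  85.1 -55.1] t 14.3
target [0.5125 0.1162 0.2479] shift mm in Rt axes [-1.2 -0.7 -1. ]
side face y 0.025 532 [[-0.081, 0.0215, -0.0616], [-0.0503, 0.0248, -0.0277], [-0.0196, 0.0262, 0.021]] slope y/x,y/z [-0.012  0.017  0.024]
side back face 618 [[-0.0813, -0.0218, -0.0627], [-0.0567, 0.0052, -0.059], [-0.0226, 0.0249, -0.0571]] slope z/x z/y [-0.001 -0.005 -0.059] ((-48.757049560546875, 1.3481941223144531), (67.94816589355469, 48.682735443115234), 0.02867278829216957)
top face y -0.025 1118 [[-0.0817, -0.0268, -0.0596], [-0.0509, -0.0248, -0.023], [-0.0207, -0.0223, 0.0197]] slope y/x,y/z [-0.006 -0.006 -0.025]
top back face 612 [[-0.0806, -0.0247, -0.061], [-0.0521, -0.0049, -0.0588], [-0.0235, 0.0204, -0.0572]] slope z/x z/y [-0.01   0.014 -0.059] ((-49.365108489990234, -1.928558349609375), (49.59538650512695, 67.41285705566406), 89.89661407470703)
```

View pics/side4.png

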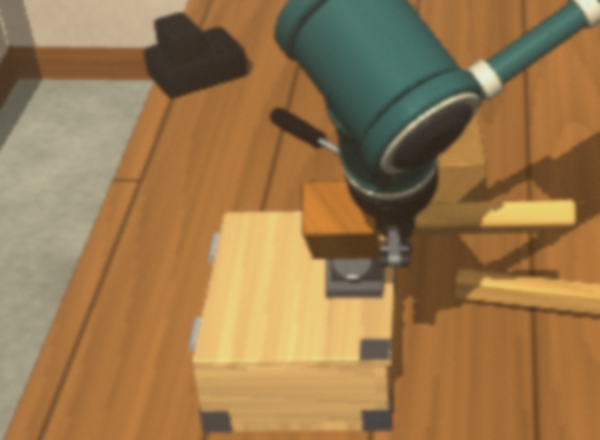

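The mallet is square over the bolt head at (353,265) in the crop, with a tilt error under 1° and a standoff of about 89 mm. First blow.

```bash
cat > bolt.py <<'E'
from tgt import *
def m():
  for nm in('top','side'):
    p,d=cams.read_camera(nm);W=cloud(d,cams.camera_model(nm));Q=W.reshape(-1,3);A=Q@ex;b=Q@ey
    Pc=np.c_[A,b,Q[:,2]];h=Pc@n;t=Pc@np.array([0,n[2],-n[1]])
    k=(abs(A-.5687)<.018)&(abs(t+.066)<.018)&(h>.115)&(h<.15)
    q=h[k];print(nm,'head n-height',k.sum(),np.percentile(q,[10,50,90]).round(4) if k.sum()>10 else '')
    s=sensors.state();o=s['ee_pos'];L=(Q-o)@s['tcp_rot']
    k=(L[:,0]<-.014)&(L[:,0]>-.09)&(abs(L[:,1])<.03)&(abs(L[:,2]+.06)<.012);g=L[k]
    if len(g)>80: print('  back face',len(g),np.median(g,axis=0).round(4),'slopes',np.linalg.lstsq(np.c_[g[:,0],g[:,1],np.ones(len(g))],g[:,2],rcond=None)[0].round(3))
m()
E
python3 -m crank '0 0 0 40 0 0 0;0 0 0 -40 0 0 0' >/dev/null; python3 -m crank '0 0 0 -0.5 -0.5 40 0;0 0 0 -0.5 0 55 0;0 0 0 0 0 -45 0;0 0 0 0 0 -50 0;0 0 0 0 0 0 0'; python3 bolt.py;python3 tgt.py 0.09
```

```text
time: 15.28
ee_pos: [0.5159, 0.1195, 0.2529]
tcp_rot: [[-0.999, -0.036, 0.035], [-0.049, 0.821, -0.569], [-0.008, -0.57, -0.821]]
ft_force: [0.9, -0.7, -5.1]
opening: 0.274
top head n-height 226 [0.1307 0.1326 0.1346]
  back face 818 [-0.0529 -0.0111 -0.0611] slopes [-0.017 -0.108 -0.062]
side head n-height 175 [0.1289 0.1321 0.1358]
  back face 887 [-0.058   0.0072 -0.0604] slopes [-0.007  0.045 -0.061]
rotvec [0.0013 0.0024 0.0009] joints [ 29.7   8.3 104.9 -30.8  85.1 -55.2] t 15.375
target [0.5125 0.1162 0.2479] shift mm in Rt axes [ 1.  -0.   1.6]
```

```bash
python3 -m crank '0 0 0 0 0 42 0;0 0 0 0 0 58 0;0 0 0 0 0 -50 0;0 0 0 0 0 -50 0;0 0 0 0 0 0 0;0 0 0 0 0 0 0'; python3 bolt.py;python3 tgt.py 0.09
```

```text
time: 16.12
ee_pos: [0.5123, 0.1153, 0.2474]
tcp_rot: [[-0.999, -0.038, 0.025], [-0.045, 0.818, -0.574], [0.002, -0.574, -0.819]]
ft_force: [-0.1, -0.7, -3.9]
opening: 0.27
top head n-height 222 [0.1222 0.1249 0.1264]
  back face 791 [-0.0526 -0.0096 -0.0593] slopes [-0.018 -0.08  -0.06 ]
side head n-height 191 [0.1212 0.1243 0.1276]
  back face 862 [-0.0568  0.0071 -0.0587] slopes [-0.014  0.042 -0.059]
rotvec [-0.0015 -0.003   0.0015] joints [ 29.6   8.4 105.1 -30.9  85.1 -55.2] t 16.225
target [0.5125 0.1162 0.2479] shift mm in Rt axes [-0.6  0.6 -1.6]
```

```bash
python3 -m crank '0 0 0 0 0 48 0;0 0 0 0 0 55 0;0 0 0 0 0 -53 0;0 0 0 0 0 -50 0;0 0 0 0 0 0 0;0 0 0 0 0 0 0'; python3 bolt.py;python3 tgt.py 0.09
```

```text
time: 16.98
ee_pos: [0.5124, 0.115, 0.2476]
tcp_rot: [[-0.999, -0.038, 0.024], [-0.045, 0.818, -0.574], [0.002, -0.574, -0.819]]
ft_force: [-1.1, 0.2, -5.3]
opening: 0.274
top head n-height 216 [0.1212 0.1234 0.1251]
  back face 802 [-0.0525 -0.0115 -0.0612] slopes [ 0.006 -0.11  -0.061]
side head n-height 199 [0.1198 0.1229 0.1259]
  back face 851 [-0.0567  0.007  -0.0605] slopes [ 0.019  0.05  -0.059]
rotvec [-0.0015 -0.0031  0.0012] joints [ 29.5   8.4 105.1 -30.9  85.1 -55.2] t 17.075
target [0.5125 0.1162 0.2479] shift mm in Rt axes [-0.6  0.8 -1.7]
```

```bash
python3 -m crank '0 0 0 0 0 48 0;0 0 0 0 0 58 0;0 0 0 0 0 -56 0;0 0 0 0 0 -50 0;0 0 0 0 0 0 0;0 0 0 0 0 0 0'; python3 bolt.py;python3 tgt.py 0.09
```

```text
time: 17.82
ee_pos: [0.5124, 0.115, 0.2475]
tcp_rot: [[-0.999, -0.038, 0.024], [-0.045, 0.818, -0.574], [0.002, -0.574, -0.819]]
ft_force: [-0.3, -0.4, -4.5]
opening: 0.273
top head n-height 228 [0.1212 0.1234 0.1251]
  back face 850 [-0.051  -0.0141 -0.0654] slopes [ 0.058 -0.173 -0.063]
side head n-height 215 [0.1199 0.1224 0.1262]
  back face 833 [-0.0546  0.0086 -0.0656] slopes [ 0.09   0.089 -0.06 ]
rotvec [-0.0016 -0.0032  0.0012] joints [ 29.5   8.4 105.1 -30.9  85.1 -55.2] t 17.925
target [0.5125 0.1162 0.2479] shift mm in Rt axes [-0.6  0.8 -1.8]
```

The fourth blow didn't move the bolt any further. The head is 13.9 mm above the block face (home is 14 mm), so it is seated. The mallet pitched about 4° in the grip, so I'll carry it back and level it before setting it down.

```bash
python3 -m crank '0 0 0 11 32 -30 0;0 0 0 10 30 -30 0;0 0 0 10 30 -24 0;0 0 0 0 30 -20 0;-0.1515 -0.023 -0.0736 0 0 0 0;-0.1515 -0.023 -0.0736 0 0 0 0;-0.1515 -0.023 -0.0736 0 0 0 0;-0.1515 -0.023 -0.0736 0 0 0 0'; python3 -m crank '0 0 0 0 0 0 0;0 0 0 0 0 0 0'
cat > mal.py <<'E'
from h import *
for nm in('side','top'):
    s=sensors.state();p,d=cams.read_camera(nm);W=cloud(d,cams.camera_model(nm));o=s['ee_pos'];L=(W.reshape(-1,3)-o)@s['tcp_rot']
    k=(L[:,0]<-.014)&(L[:,0]>-.1)&(abs(L[:,1])<.035)&(L[:,2]>-.08)&(L[:,2]<.045);P=L[k]
    g=P[abs(P[:,1]-.025)<.006];print(nm,len(g),np.percentile(g,[1,99],axis=0).round(4).tolist() if len(g) else '')
    g=P[abs(P[:,2]+.063)<.009]
    if len(g)>60:print(' top',len(g),np.linalg.lstsq(np.c_[g[:,0],g[:,1],np.ones(len(g))],g[:,2],rcond=None)[0].round(3))
    k=(L[:,0]>.05)&(L[:,0]<.17)&(abs(L[:,1])<.03)&(abs(L[:,2]+.03)<.025);P=L[k]
    if len(P)>60:
        for it in range(4):
            f=np.polyfit(P[:,0],P[:,2],1);P=P[P[:,2]-np.polyval(f,P[:,0])<.003] if it<3 else P
            f=np.polyfit(P[:,0],P[:,2],1);P=P[P[:,2]-np.polyval(f,P[:,0])<.006]
        print(' handle z(x)',f.round(3))
        lo=[];hi=[]
        xs=np.arange(.06,.16,.01);K=L[k]
        for x in xs: q=K[abs(K[:,0]-x)<.005];lo.append(np.percentile(q[:,2],3));hi.append(np.percentile(q[:,1],50))
        print(' handle upper edge',np.polyfit(xs,lo,1).round(3),'yaw',np.polyfit(xs,hi,1).round(3))
    cv2.imwrite(f'pics/{nm}_m{int(s["time"]*10)}.png',cv2.resize(p[120:420,100:500],None,fx=1.5,fy=1.5))
E
python3 mal.py; ls pics
```

```text
time: 18.92
ee_pos: [0.4741, 0.2725, 0.2629]
tcp_rot: [[-0.939, -0.344, -0.003], [-0.344, 0.939, 0.002], [0.002, 0.002, -1.0]]
ft_force: [-0.3, -0.2, -4.3]
opening: 0.27
time: 19.18
ee_pos: [0.4745, 0.2727, 0.2629]
tcp_rot: [[-0.94, -0.34, -0.002], [-0.34, 0.94, -0.003], [0.003, -0.002, -1.0]]
ft_force: [0.3, -0.1, -5.2]
opening: 0.271
side 1684 [[-0.0858, 0.0195, -0.0698], [-0.0168, 0.0269, 0.0159]]
 top 1134 [ 0.05   0.081 -0.062]
 handle z(x) [ 0.113 -0.031]
 handle upper edge [ 0.113 -0.033] yaw [-0.039  0.012]
top 21 [[-0.0774, 0.0191, -0.0703], [-0.0651, 0.0235, -0.0652]]
 top 660 [ 0.084 -0.074 -0.062]
 handle z(x) [ 0.121 -0.032]
 handle upper edge [ 0.119 -0.035] yaw [ 0.019 -0.006]
side0.png
side1.png
side2.png
side3.png
side4.png
side_m191.png
top0.png
top2.png
top4.png
top_m192.png
```

```bash
python3 -m crank '0 0 0 0 0 35 0;0 0 0 0 0 50 0;0 0 0 0 0 50 0;0 0 0 0 0 40 0;0 0 0 0 0 25 0;0 0.06 0 0 0 0 0;0 0.055 0 0 0 0 0;0 0 0 0 0 0 0'; python3 - <<'E'
from h import *
for nm in('side','top'):
    p,d=cams.read_camera(nm);W=cloud(d,cams.camera_model(nm)).reshape(-1,3)
    o=sensors.state()['ee_pos'];u=np.array([np.cos(np.radians(20)),np.sin(np.radians(20)),0]);v=np.array([-u[1],u[0],0])
    L=np.c_[(W-o)@u,(W-o)@v,W[:,2]]
    P=L[(L[:,0]>-.17)&(L[:,0]<-.05)&(abs(L[:,1])<.03)&(L[:,2]>.05)&(L[:,2]<.11)]
    xs=np.arange(-.16,-.055,.01);hi=[np.percentile(P[abs(P[:,0]-x)<.005][:,2],95) for x in xs]
    print(nm,'handle top z slope',np.polyfit(xs,hi,1).round(3),np.round(hi,3))
    P=L[(L[:,0]>.015)&(L[:,0]<.1)&(abs(L[:,1])<.035)&(L[:,2]>.012)&(L[:,2]<.13)];print(' head z',np.percentile(P[:,2],[1,3,97,99]).round(4),'x',np.percentile(P[:,0],[1,99]).round(4))
    g=P[P[:,2]>np.percentile(P[:,2],97)-.008];print(' top slopes',np.linalg.lstsq(np.c_[g[:,0],g[:,1],np.ones(len(g))],g[:,2],rcond=None)[0].round(3))
E
```

```text
time: 20.27
ee_pos: [0.4758, 0.2752, 0.0637]
tcp_rot: [[-0.933, -0.344, -0.107], [-0.341, 0.939, -0.04], [0.115, -0.001, -0.993]]
ft_force: [-0.5, -0.5, -4.9]
opening: 0.272Traceback (most recent call last):
  File "<stdin>", line 7, in <module>
    return _quantile_unchecked(
        a, q, axis, out, overwrite_input, method, keepdims, weights)
    return _ureduce(a,
                    func=_quantile_ureduce_func,
    ...<5 lines>...
                    overwrite_input=overwrite_input,
                    method=method)
    r = func(a, **kwargs)
    result = _quantile(arr,
                       quantiles=q,
    ...<2 lines>...
                       out=out,
                       weights=wgt)
    slices_having_nans = np.isnan(arr[-1, ...])
                                  ~~~^^^^^^^^^
IndexError: index -1 is out of bounds for axis 0 with size 0
```

```bash
cat > lev.py <<'E'
from h import *
for nm in('side','top'):
    p,d=cams.read_camera(nm);W=cloud(d,cams.camera_model(nm)).reshape(-1,3)
    o=sensors.state()['ee_pos'];u=np.array([np.cos(np.radians(20)),np.sin(np.radians(20)),0]);v=np.array([-u[1],u[0],0])
    L=np.c_[(W-o)@u,(W-o)@v,W[:,2]]
    P=L[(L[:,0]>-.17)&(L[:,0]<-.05)&(abs(L[:,1])<.03)&(L[:,2]>.02)&(L[:,2]<.13)]
    xs=[];hi=[]
    for x in np.arange(-.165,-.05,.01):
        q=P[abs(P[:,0]-x)<.005][:,2]
        if len(q)>15: xs.append(x);hi.append(np.percentile(q,90))
    print(nm,'handle top z slope',np.polyfit(xs,hi,1).round(3) if len(xs)>2 else '',np.round(xs,3),np.round(hi,3))
    P=L[(L[:,0]>.015)&(L[:,0]<.1)&(abs(L[:,1])<.035)&(L[:,2]>.012)&(L[:,2]<.13)];print(' head z',np.percentile(P[:,2],[1,3,97,99]).round(4),'x',np.percentile(P[:,0],[1,99]).round(4))
    g=P[P[:,2]>np.percentile(P[:,2],97)-.008];print(' top slopes',np.linalg.lstsq(np.c_[g[:,0],g[:,1],np.ones(len(g))],g[:,2],rcond=None)[0].round(3))
E
python3 lev.py
```

```text
side handle top z slope [0.005 0.097] [-0.155 -0.145 -0.135 -0.125 -0.115 -0.105 -0.095 -0.085 -0.075 -0.065
 -0.055] [0.095 0.097 0.097 0.097 0.096 0.097 0.097 0.097 0.096 0.097 0.096]
 head z [0.0426 0.0461 0.1256 0.1265] x [0.0174 0.0876]
 top slopes [-0.007 -0.024  0.124]
top handle top z slope [-0.007  0.097] [-0.155 -0.145 -0.135 -0.125 -0.115 -0.105 -0.095 -0.085 -0.075 -0.065
 -0.055] [0.098 0.098 0.097 0.098 0.098 0.098 0.097 0.097 0.097 0.098 0.097]
 head z [0.0453 0.0504 0.1264 0.1269] x [0.0355 0.0864]
 top slopes [-0.002  0.036  0.124]
```

```bash
python3 -m crank '0 0 0 -1 0 12 0;0 0 0 -2 0 14 0;0 0 0 -1 0 9 0;0 0 0 0 0 3 0;0 0 0 0 0 1 0;0 0 0 0 0 0 0'; python3 -m crank '0 0 0 0 0 0.8 0;0 0 0 0 0 0.8 0;0 0 0 0 0 0 0'
```

```text
time: 21.18
ee_pos: [0.475, 0.2738, 0.0255]
tcp_rot: [[-0.934, -0.342, -0.107], [-0.34, 0.94, -0.039], [0.114, 0.0, -0.993]]
ft_force: [-0.0, -0.5, -5.2]
opening: 0.27
time: 21.55
ee_pos: [0.4749, 0.2738, 0.0245]
tcp_rot: [[-0.934, -0.342, -0.107], [-0.34, 0.94, -0.039], [0.114, 0.0, -0.994]]
ft_force: [-1.4, -0.0, 2.9]
opening: 0.271
```

```bash
python3 -m crank '0 0 0 0 0 0.3 0;0 0 0 0 0 0 24;0 0 0 0 0 0 27;0 0 0 0 0 0 32;0 0 0 0 0 0 60;0 0 0 0 0 0 60;0 0 0 0 0 0 60;0 0 0 0 0 0 60'; python3 -m crank '0 0 0 0 0 -10 60;0 0 0 0 0 -20 60;0 0 0 0 0 -40 60;0 0 0 0 0 -50 60;0 0 0 0 0 -50 60;0 0 0 0 0 -40 60;0 0 0 40 0 0 60;0 0 0 0 0 0 60'; python3 - <<'E'
from tgt import *
for nm in('top','side'):
    p,d=cams.read_camera(nm);W=cloud(d,cams.camera_model(nm));Q=W.reshape(-1,3)
    cv2.imwrite(f'pics/{nm}9.png',p)
    A=Q@ex;b=Q@ey
    k=(abs(b-.26)<.08)&(A>.49)&(A<.6)&(Q[:,2]>.07)&(Q[:,2]<.1);print(nm,'mallet',rect(Q[k]),np.median(Q[k,2]))
    for x0,x1,y0,y1,z0,z1,l in((.4,.57,-.4,-.2,.06,.085,'carton'),(.6,.75,.25,.4,.09,.11,'jar'),(.54,.76,-.46,-.27,.012,.05,'driver')):
        k=(Q[:,0]>x0)&(Q[:,0]<x1)&(Q[:,1]>y0)&(Q[:,1]<y1)&(Q[:,2]>z0)&(Q[:,2]<z1);print('  ',l,rect(Q[k]) if k.sum()>20 else k.sum())
    Pc=np.c_[A,b,Q[:,2]];h=Pc@n;t=Pc@np.array([0,n[2],-n[1]])
    k=(abs(A-.5687)<.018)&(abs(t+.066)<.018)&(h>.115)&(h<.15);print('  bolt',np.percentile(h[k],[10,50,90]))
    k=(abs(A-.5687)<.022)&(h>.1)&(h<.1135)&(abs(b-.0)<.06);print('  block',k.sum(),np.percentile(h[k],[25,50,75]))
    k=(A>.54)&(A<.72)&(b>-.115)&(b<-.05)&(Q[:,2]>.09)&(Q[:,2]<.12);f=np.polyfit(A[k],Q[k,2],1);print('  lid deg',np.degrees(f[0]),np.median(Q[k,2]))
E
```

```text
time: 22.55
ee_pos: [0.4744, 0.2736, 0.0232]
tcp_rot: [[-0.933, -0.342, -0.108], [-0.34, 0.94, -0.039], [0.115, 0.0, -0.993]]
ft_force: [-0.3, -0.1, 0.7]
opening: 0.703
time: 23.55
ee_pos: [0.4585, 0.2679, 0.2382]
tcp_rot: [[-0.933, -0.342, -0.106], [-0.34, 0.94, -0.038], [0.113, 0.0, -0.994]]
ft_force: [0.1, -0.6, -0.6]
opening: 0.701
top mallet (array([527. , 290.3]), array([65. , 51.5]), 19.5) 0.08451916030083592
   carton (array([ 485.5, -296.9]), array([ 90.1, 132.1]), 7.0)
   jar (array([673.5, 314.7]), array([60.4, 59.5]), 46.9)
   driver (array([ 657. , -366.1]), array([ 24.9, 189.6]), 46.6)
  bolt [0.1213324  0.12355711 0.12535093]
  block 362 [0.10634742 0.10906115 0.11037692]
  lid deg 0.03756730536275872 0.1028503978975289
side mallet (array([526.1, 292.9]), array([65.3, 54.3]), 19.0) 0.08372817393911791
   carton (array([ 447.7, -298.3]), array([ 15.1, 135.9]), 6.9)
   jar (array([673.1, 318.1]), array([60.8, 62.2]), 12.7)
   driver (array([ 657.1, -366.1]), array([ 27.9, 194.7]), 50.5)
  bolt [0.11965113 0.12281402 0.12577782]
  block 393 [0.10516363 0.10810004 0.11023473]
  lid deg -0.1694032800435246 0.10204875701776452
```

View pics/side9.png

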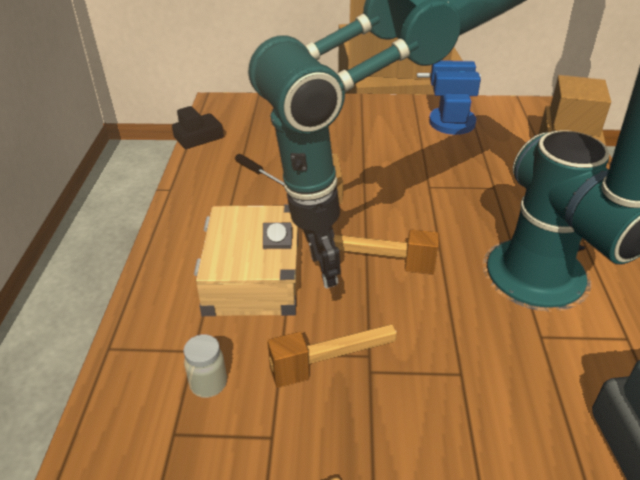

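```bash
python3 - <<'E'
from tgt import *
tv=np.array([0,n[2],-n[1]])
for nm in('top','side'):
    H=[];K=[]
    for i in range(4):
        p,d=cams.read_camera(nm);Q=cloud(d,cams.camera_model(nm)).reshape(-1,3);Pc=np.c_[Q@ex,Q@ey,Q[:,2]];h=Pc@n;t=Pc@tv;A=Pc[:,0]
        g=p.reshape(-1,3).max(1)
        r=np.hypot(A-.5687,t+.0663)
        H+=list(zip(A[(r<.013)&(h>.117)&(h<.13)],t[(r<.013)&(h>.117)&(h<.13)],h[(r<.013)&(h>.117)&(h<.13)]))
        k=(abs(A-.5687)<.021)&(abs(t+.0663)<.026)&(r>.0225)&(h>.103)&(h<.115)&(g<110);K+=list(zip(A[k],t[k],h[k]))
    H=np.array(H);K=np.array(K)
    fit=lambda X:np.linalg.lstsq(np.c_[X[:,0]-.5687,X[:,1]+.0663,np.ones(len(X))],X[:,2],rcond=None)[0].round(4)
    print(nm,len(H),len(K),fit(H),fit(K),np.median(H[:,2])-np.median(K[:,2]))
    print(np.histogram(K[:,2],np.arange(.103,.116,.001))[0])
E
```

```text
top 369 302 [-0.007  -0.0038  0.1237] [-0.0003  0.114   0.1109] 0.014817873899623232
[17 13 18 19 37 50 63 49 25 10  1  0  0]
side 469 78 [0.0389 0.0154 0.1229] [0.0217 2.7353 0.0393] 0.014606797088334969
[ 2  3  9 12  9 18 15  8  2  0  0  0  0]
```

```bash
python3 -c "
from rig import workorder,sensors
print(sensors.state()['time']);print(workorder.sign_off())"
```

```text
24.05
the job is handed in; nothing more can be done
None
```

The job is done and handed in at about 24 s of the 67 s allowed.

- **Lid:** I lowered it slowly with the closed fingertips, pressing until it stopped moving (about 14 N). It measured 0.0 to 0.2° from shut.
- **Bolt:** Four brisk blows with the far mallet, its face square to within about 1° before the first. The first three drove the bolt about 20 mm in total, and the fourth moved it no further. Its face stands 14 to 15 mm above the block, against 14 mm when fully home. That measurement is only good to about 1 mm, so the best sign that it is seated is that the fourth blow did not move it.
- **Mallet:** It began to pitch in the grip on the third blow and was about 6.6° off after the fourth. I levelled it, set it down under light contact (about 3 N) and released it. It stands on its face about 5 mm from where it started.
- **Other things:** In the last top view the carton, jar and screwdriver were within 1 mm of their first measurements. In the side view the arm hid most of the carton. I did not re-measure the second mallet, but it looks untouched in the last picture.

The arm ended well clear of everything. I had no reading of the peak force during the blows; all the forces I read between moves were under 20 N.

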